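# Tip the cedar balls into the watch box and press it shut

### The arm

A 6-joint arm with a two-finger parallel gripper is mounted at the origin on the work surface. World frame = base frame: x ahead of the robot, y to its left, z up, the work surface at z = 0. Lengths are in m, angles in degrees, forces in N, time in s.
With the tool pointing down it reaches from about 0.4 to 0.825 m from the base axis. Payload 7 kg.
Tool frame: the origin (TCP) lies at the very end of the fingers, on their centre line; the grasp point (between the pads) lies behind it (r.grasp_offset is the z of the grasp point in the tool frame, in m); z points along the fingers, y is the direction in which the jaws open and shut (so a half turn about z gives the same grasp; the last joint's range is limited). The gripper opens to 88 mm and grips with 3 to 60 N. Pads are 19 mm wide; open, the fingers measure 130 mm over their backs; the gripper's body (78 mm by 193 mm) begins 47 mm behind the grasp point.
Start: joints at [-56.03, 20.546, 0.682, 0, -70.136, -16.507], TCP at [0.203, -0.644, 0.227] pointing down, gripper open.
Joint ranges: [-176.03, 176.03], [-82.01, 121.73], [-58.28, 71.71], [-173.87, 95.51], [-174.79, -0.11], [-173.66, 173.66]. Speed limits (degrees/s): [136.94, 136.94, 172.46, 180, 180, 180].

### API

Orientations are given as [roll, pitch, yaw] about the fixed x, y, z axes, in that order (R = Rz(yaw) Ry(pitch) Rx(roll)).
In Python, from plant import r gives the robot as it stands. The module is installed in compiled form; this text tells all that it offers.
- The arm moves only by the tool servo_tool, never from a script. Its argument "targets" is a list of rows, each an object of numbers: "dx", "dy", "dz": the shift along the world's x, y, z in cm; "spin": the turn about the world's z in rad; "grip": the opening in per cent of the stroke, from 0 (shut) to 100 (fully open). A call has exactly 10 rows; each row is the pose to reach, as a shift and turn from the pose commanded when the call began; what a row does not reach only later rows make up. A row lasts 1/12 s, in which the tool goes at most 41.7 mm and 7.16 degrees, less where a joint would pass 70% of its speed; a pose out of reach is approached as far as the arm can. A call with a gripper value outside its range is refused whole. The fingers move at their own pace and stop on an object; "squeeze" is the grip in N (left out, the last holds). Time passes only in rows, so rows that repeat a pose let the fingers close, or fill a call up. It gives the time, the measured TCP pose, the force and the opening at its end, in the units of the state.
- r.get_state(): the state, without advancing time (a new reading comes with each control period).
- r.capture(name): name is "side" or "top"; returns the picture (420x560x3 uint8, blue, green, red); there is no depth.
- r.get_calibration(name): a dict with "K" (3x3 intrinsics, pixels), "k1" (the pictures are not rectified: a ray, as slopes to the right and down, at radius r is drawn at 1 + k1 r^2 times it, then the intrinsics apply), "extrinsics" (4x4, takes a point from camera to world coordinates). Camera axes: x right, y down, z forward; pixel columns grow to the right and rows downward; lengths in m; the calibration is good to about 2 mm. A picture is of the moment at which its call begins. get_calibration takes no time and is no camera call.
- r.close_job(): hands the job in, once; it reports no verdict.
Trained networks look in the newest picture that a camera, given by its name, has taken for a name from the list of things; names that differ only in an ending like _2 or _b are one class to them, and where a whole thing is asked for, a point or a joint stands for the part that bears it (a point fixed in the world has none). Each returns a list of dicts, best first, with "p" (0 to 1); they miss things now and then, are a little off and sometimes report something else, mostly with a low value. They report only what shows in the picture. A call takes as long as a camera call.
- r.cut_out(name, camera): "mask" (420x560 bool, what is visible of it) and "extent" ([left, top, right, bottom] in pixels, round what is visible of it).
The state is a dict: "time_s": time; "joints": joint angles; "qd": joint speeds; "joint_torque": joint torques, N m; "tcp_pos": TCP position; "eef_rot": TCP orientation; "contact_force": force on the tool from outside, world axes, zero at the start; "moment": the same for the moment, N m; "gripper_width": finger opening in m.
Only numpy, scipy, OpenCV 4.12 (cv2) and the standard library are available. Lean on these libraries where they do the work, as an engineer would, in place of code of your own. Each camera call takes 0.05 s, during which the arm holds its last target. There are 200 camera calls.

### The job

Tip the jewelry tray's hinged top tier so that its three cedar balls roll into the open watch box, and let the tier come back level. Then swing the box's lid fully shut and press both metal catches on the lid down until they are fully home. Leave the other things on the shelf where they are.

Things in the scene. Friction and masses are not known exactly. Their poses are not given: they have to be found in the camera images.
- organiser: Three-tier clear acrylic jewelry tray standing fixed on the shelf, about 97 (x) x 114 (y) mm (113 in x over the hinge arms). Origin: centre of its underside; x across, y towards the watch box (the pouring side), z up. The two lower tiers are fixed; the top tier is a tilting tray.
- tier (a joint): Tilt of the top tier in rad: 0 = level, 0.95 = fully tipped towards the organiser's +y, over the watch box. A light spring brings it back level when let go; about 2 N tip it. Open at the +y end but for a 4 mm lip: slowly tipped, balls roll out beyond about 0.7 rad. Tray 84 (x) x 120 (y) mm; when level it spans y = -60 to 60, floor top at z = 149, walls 26 mm above the floor.
- tier_grip (a point): Middle of the upper outer edge of the white upright panel at the top tier's -y end; turns with the tier. When level: 68 mm from the organiser's origin in -y, 195 mm up. The panel is 84 wide, 50 high, 8 mm thick; push it from behind (-y) towards +y to tip the tier.
- tier_pivot (a point): Point midway on the tilting axis of the top tier (along the organiser's x), 55 mm from the organiser's origin in +y, 85 mm up.
- watchbox: Matte black plastic watch box, fixed, empty, 140 (x) x 200 (y) x 65 (z) mm, walls and floor 4 mm; it stands at the organiser's +y side. Origin: centre of its underside; z up; its lid is hinged on the +x rim (away from the robot).
- lid (a joint): Angle of the watch box lid in rad: 0 = shut, about 1.57 = upright. Stiff hinge: it stays where it is left; 2 to 4 N at the free edge swing it. The lid is 140 (hinge to free edge) x 200 x 8 mm.
- lid_hinge (a point): Middle of the lid's hinge axis (along the box's y) on the far rim, 70 mm from the box's origin in +x, 65 mm up, at the lid's underside.
- lid_edge (a point): Middle of the lid's free edge on its outer face, 140 mm from the hinge, 8 mm off the underside; turns with the lid (its z is the outer face's outward normal).
- catch_left (a joint): Travel of the left press catch in m: 0 = standing up, 0.006 = pressed home. It takes about 4 N and stays where it is left.
- catch_right (a joint): The same for the right press catch.
- catch_left_top (a point): Centre of the top face of the left (+y) press catch, a 26 x 26 mm silver metal block standing 8 mm proud of the lid's outer face near its free edge (22 mm from that edge, 35 mm to the left of the middle), 2 mm proud when home. It is pressed square to the lid.
- catch_right_top (a point): Centre of the top face of the right (-y) press catch, the mirror image of the left one.
- ball0_center (a point): Centre of a cedar ball, 32 mm across, 15 g; starts in the top tier.
- ball1_center (a point): Centre of a cedar ball, 32 mm across, 15 g; starts in the top tier.
- ball2_center (a point): Centre of a cedar ball, 32 mm across, 15 g; starts in the top tier.
- dish: Bystander, to be left where it is: round white ceramic trinket dish, 100 across, 28 high mm. Origin: centre of its underside.
- perfume: Bystander, to be left where it is: amber glass perfume bottle with a metal cap, 48 across, 85 high mm. Origin: centre of its underside.
- clip: Bystander, to be left where it is: flat silver metal hair clip, 70 x 14 x 11 mm. Origin: centre of its underside.
- compact: Bystander, to be left where it is: grey round powder compact, 64 across, 16 high mm. Origin: centre of its underside.
- jar: Bystander, to be left where it is: small glass jar with a black cap, 56 across, 50 high mm. Origin: centre of its underside.
- case: Bystander, to be left where it is: grey soft-edged spectacle case, 70 x 150 x 45 mm. Origin: centre of its underside.
- brush: Bystander, to be left where it is: brush lying flat, 200 long mm. Origin: middle of its length.

How it is judged (in metres and radians):
On the way, in this order (a step that is already met when the one before it is completed fails the run):
1. the top tier is tipped by more than 0.12 rad (value of joint tier above 0.12 rad), for 0.05 s.
2. all three balls lie in the open watch box (x of ball0_center in the frame of watchbox between -0.07 and 0.07 m and y of ball0_center in the frame of watchbox between -0.1 and 0.1 m and z of ball0_center in the frame of watchbox between 0 and 0.058 m and x of ball1_center in the frame of watchbox between -0.07 and 0.07 m and y of ball1_center in the frame of watchbox between -0.1 and 0.1 m and z of ball1_center in the frame of watchbox between 0 and 0.058 m and x of ball2_center in the frame of watchbox between -0.07 and 0.07 m and y of ball2_center in the frame of watchbox between -0.1 and 0.1 m and z of ball2_center in the frame of watchbox between 0 and 0.058 m), for 0.2 s.
3. the lid is fully shut over the balls (all of step 2 and value of joint lid below 0.03 rad), for 0.05 s.
4. both catches are pressed home with the lid shut (value of joint each of catch_left, catch_right above 0.0045 m and value of joint lid below 0.03 rad), for 0.1 s.
At the end, for the whole second after the job is handed in: All three balls lie inside the watch box, its lid is shut (within 0.03 rad), both catches are pressed home (more than 4.5 mm of their 6 mm), and the top tier is level again (within 0.08 rad) (all of step 2 and all of step 4 and value of joint tier below 0.08 rad); the robot touches nothing.
It fails at once if a bystander is displaced by more than 30 mm (distance of any of dish, perfume, clip, compact, jar, case, brush from where it was at the start of the episode above 0.03 m).
It also fails if it takes over 61 s, if anything falls off the work surface, if the arm or the gripper's body presses on something with over 40 N, if the wrist force passes 120 N, or if a joint passes its speed limit or range.

## Working session

There is one attempt and no reset: what is moved stays moved. The work goes in short steps, Python scripts to look and compute and a tool call to move; the robot and the scene stay as the last step left them, time stands still between calls to the robot, and variables do not carry over. Pictures are saved under pics/ and viewed, about 8 in all and at most 12, crops included, and the job is handed in when it is done.

Besides the shell and the picture viewer there is one more tool, called after "Call:" as a command line: name --argument value ..., lists and objects as JSON in quotes. servo_tool: Moves the arm, as the interface text tells. Its arguments: {"type":"object","properties":{"targets":{"type":"array"},"squeeze":{"type":"number"}},"required":["targets"]}

```bash
mkdir -p pics; cat > h.py <<'E'
import numpy as np, cv2
from plant import r
def cal(n):
    c=r.get_calibration(n); return np.array(c["K"]),c["k1"],np.array(c["extrinsics"])
def proj(n,P):
    K,k1,T=cal(n); P=np.atleast_2d(P); q=(P-T[:3,3])@T[:3,:3]
    s=q[:,:2]/q[:,2:]; s=s*(1+k1*(s**2).sum(1,keepdims=True))
    return s@K[:2,:2].T+K[:2,2]
def ray(n,uv):
    K,k1,T=cal(n); s=np.linalg.solve(K[:2,:2],np.array(uv,float)-K[:2,2]); d=s.copy()
    for _ in range(20): d=s/(1+k1*(d@d))
    v=T[:3,:3]@np.array([d[0],d[1],1]); return T[:3,3],v/np.linalg.norm(v)
def atz(n,uv,z):
    o,v=ray(n,uv); return o+v*(z-o[2])/v[2]
def snap(n,f):
    im=r.capture(n); cv2.imwrite(f"pics/{f}.png",im); return im
E
python3 - <<'E'
from h import *
a=snap("top","top0");b=snap("side","side0")
cv2.imwrite("pics/both0.png",cv2.resize(np.vstack([a,b]),None,fx=.7,fy=.7))
for n in("top","side"):
    print(n,cal(n)[2].round(3).tolist(),cal(n)[0].round(0).tolist(),cal(n)[1])
    for k in("organiser","tier","watchbox","lid","catch_left","ball0_center"):
        for d in r.cut_out(k,n)[:3]:
            m=d["mask"]; ys,xs=np.nonzero(m); print(n,k,round(d["p"],2),np.round(d["extent"],0).tolist(),m.sum(),xs.mean().round(1) if len(xs) else 0,ys.mean().round(1) if len(xs) else 0)
print(r.get_state())
E
```

```text
top [[0.017, -0.995, 0.096, 0.462], [-1.0, -0.019, -0.019, -0.044], [0.021, -0.096, -0.995, 1.083], [0.0, 0.0, 0.0, 1.0]] [[441.0, 0.0, 284.0], [0.0, 441.0, 201.0], [0.0, 0.0, 1.0]] 0.025837209932901953
top organiser 0.97 [295.0, 172.0, 360.0, 224.0] 2415 326.5 196.5
top tier 0.83 [295.0, 170.0, 364.0, 227.0] 2412 327.5 194.7
top tier 0.64 [294.0, 174.0, 364.0, 230.0] 2470 327.0 196.6
top watchbox 0.92 [192.0, 169.0, 294.0, 246.0] 6107 246.4 207.2
top lid 0.71 [193.0, 174.0, 287.0, 186.0] 796 239.9 177.5
top catch_left 0.64 [187.0, 170.0, 295.0, 245.0] 6037 246.6 207.1
top ball0_center 0.5 [309.0, 200.0, 323.0, 216.0] 156 315.5 207.4
side [[-0.915, -0.305, 0.262, 0.228], [-0.402, 0.679, -0.614, 0.705], [0.01, -0.668, -0.744, 1.052], [0.0, 0.0, 0.0, 1.0]] [[482.0, 0.0, 289.0], [0.0, 482.0, 209.0], [0.0, 0.0, 1.0]] -0.13813350188817614
side organiser 0.82 [274.0, 151.0, 324.0, 226.0] 2590 299.1 189.5
side tier 0.57 [272.0, 148.0, 326.0, 218.0] 1652 299.1 177.7
side watchbox 0.95 [241.0, 178.0, 319.0, 303.0] 5406 277.9 251.6
side lid 0.58 [240.0, 180.0, 278.0, 273.0] 1128 257.2 226.1
side ball0_center 0.61 [301.0, 178.0, 311.0, 190.0] 103 305.9 183.6
{'time_s': 0.7, 'joints': array([-5.60305832e+01,  2.05432847e+01,  6.81964953e-01,  9.76127702e-04,
       -7.01357920e+01, -1.65063728e+01]), 'qd': array([ 0.00931953,  0.00559568,  0.06131824, -0.02210133,  0.0182565 ,
        0.0400756 ]), 'joint_torque': array([ 8.89014991e-04, -5.82155657e+01,  2.93257535e+01,  7.00079530e+00,
        1.27934699e-02, -8.48637853e-06]), 'tcp_pos': array([ 0.20252616, -0.64388024,  0.2265991 ]), 'eef_rot': array([-1.79996970e+02, -5.96102412e-05, -1.62536624e+02]), 'contact_force': array([-0.23544538,  0.31344919,  0.18389551]), 'moment': array([-0.05648463,  0.0018795 , -0.01808607]), 'gripper_width': 0.08762613999082368}
```

View pics/top0.png

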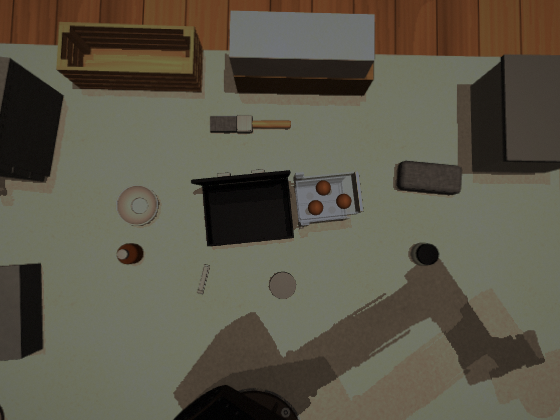

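View pics/side0.png

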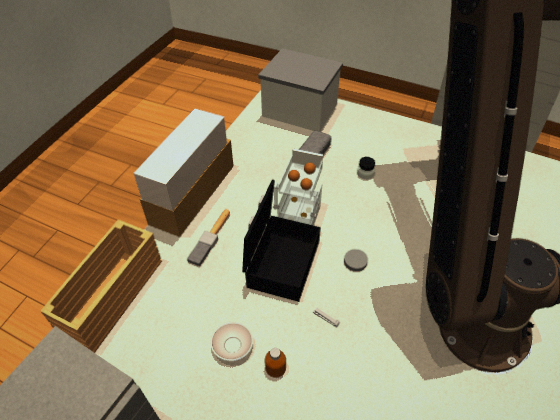

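The top picture shows the open box at about (248,208), the lid upright along its far edge at v≈178, and the tray with three balls at (327,197). A zoom will give the corners.

```bash
python3 - <<'E'
from h import *
a=cv2.imread("pics/top0.png")[160:260,180:380];b=cv2.imread("pics/side0.png")[140:310,230:340]
a=cv2.resize(a,(800,400),interpolation=cv2.INTER_CUBIC)
b=cv2.resize(b,(388,600),interpolation=cv2.INTER_CUBIC)
a=np.clip(a*2.0,0,255).astype('uint8');b=np.clip(b*1.5,0,255).astype('uint8')
for i in range(0,200,20): cv2.putText(a,str(180+i),(i*4,10),0,.35,(0,255,0))
for i in range(0,100,20): cv2.putText(a,str(160+i),(0,i*4+4),0,.35,(0,255,0))
cv2.imwrite("pics/ztop.png",a);cv2.imwrite("pics/zside.png",b)
E
```

```text
(no output)
```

View pics/ztop.png

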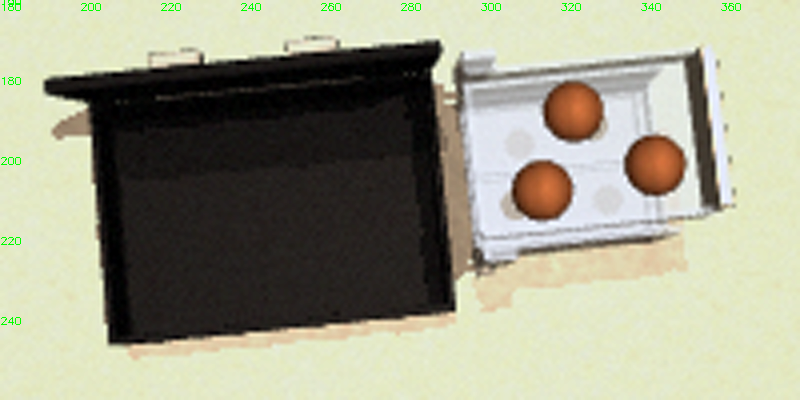

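View pics/zside.png

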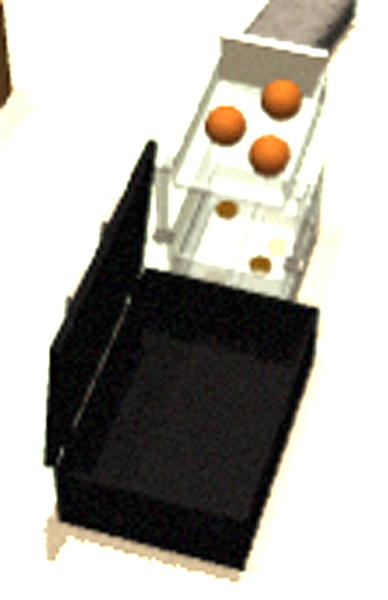

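```bash
cat > fit.py <<'E'
from h import *
from scipy.optimize import least_squares
def R2(y): c,s=np.cos(y),np.sin(y); return np.array([[c,-s,0],[s,c,0],[0,0,1]])
T=lambda u,v:(180+u/4,160+v/4); S=lambda u,v:(230+u/3.527,140+v/3.529)
# box: near rim corners
def box(p):
    x,y,yaw,th=p; w=lambda l:R2(yaw)@np.array(l)+[x,y,0]
    lid=lambda d,n,yy:w([.07-d*np.cos(th)+n*np.sin(th),yy,.065+d*np.sin(th)+n*np.cos(th)])
    e=[]
    for n,P,uv in [("top",w([-.07,.1,.065]),T(109,345)),("top",w([-.07,-.1,.065]),T(456,312)),
      ("side",w([-.07,-.1,.065]),S(318,310)),("side",w([-.07,.1,.065]),S(243,518)),
      ("top",lid(.14,0,.1),T(50,97)),("top",lid(.14,0,-.1),T(440,58)),
      ("top",lid(.14,.008,.1),T(45,80)),("top",lid(.14,.008,-.1),T(438,41)),
      ("side",lid(.14,0,-.1),S(156,143)),("side",lid(.14,0,.1),S(52,345))]:
        e.append(proj(n,P)[0]-uv)
    return np.array(e).ravel()
s=least_squares(box,[.5,.1,0,1.6],loss='soft_l1'); print("box",s.x.round(4));print(s.fun.reshape(-1,2).round(1).tolist())
def org(p):
    x,y,yaw=p; w=lambda l:R2(yaw)@np.array(l)+[x,y,0]
    e=[]
    for n,P,uv in [("top",w([.042,-.068,.195]),T(717,47)),("top",w([-.042,-.068,.195]),T(734,208)),
      ("side",w([.042,-.068,.195]),S(222,34)),("side",w([-.042,-.068,.195]),S(329,50))]:
        e.append(proj(n,P)[0]-uv)
    return np.array(e).ravel()
o=least_squares(org,[.5,-.1,0]); print("org",o.x.round(4));print(o.fun.reshape(-1,2).round(1).tolist())
x,y,yaw=o.x
for nm,l in (("grip",[0,-.068,.195]),("pivot",[0,.055,.085]),("rel box",None)):
    if l: print(nm,(R2(yaw)@np.array(l)+[x,y,0]).round(4))
print("box in org",(R2(yaw).T@np.array([s.x[0]-x,s.x[1]-y,0])).round(4))
E
python3 fit.py; python3 - <<'E'
from h import *
for k in("case","jar","brush","compact","clip"):
    d=r.cut_out(k,"top")
    if d: 
        e=d[0]["extent"];print(k,[atz("top",(u,v),.03)[:2].round(3).tolist() for u,v in((e[0],e[1]),(e[2],e[3]))])
E
```

```text
box [0.5343 0.0206 0.1143 1.4723]
[[-0.3, 0.0], [-0.2, -0.2], [0.1, -1.4], [0.2, 0.3], [-1.4, -0.7], [0.5, -0.2], [-0.6, -0.4], [0.6, 0.1], [0.5, -1.5], [1.8, 1.0]]
org [ 0.5611 -0.1488  0.1249]
[[-1.0, -0.1], [-0.1, 0.5], [0.2, -2.0], [-0.0, -0.4]]
grip [ 0.5695 -0.2163  0.195 ]
pivot [ 0.5542 -0.0942  0.085 ]
box in org [-0.0055  0.1714  0.    ]
case [[0.663, -0.329], [0.587, -0.492]]
jar [[0.469, -0.372], [0.41, -0.431]]
brush [[0.77, 0.115], [0.725, -0.078]]
compact [[0.394, -0.039], [0.329, -0.091]]
clip [[0.409, 0.14], [0.342, 0.103]]
```

Call:
servo_tool --targets '[{"dx":2.6,"dy":2.8,"dz":1,"spin":0.11,"grip":0},{"dx":5.2,"dy":5.6,"dz":2,"spin":0.22,"grip":0},{"dx":7.8,"dy":8.4,"dz":2,"spin":0.33,"grip":0},{"dx":10.4,"dy":11.2,"dz":2,"spin":0.44,"grip":0},{"dx":13,"dy":14,"dz":2,"spin":0.55,"grip":0},{"dx":15.6,"dy":16.8,"dz":2,"spin":0.66,"grip":0},{"dx":18.2,"dy":19.6,"dz":2,"spin":0.77,"grip":0},{"dx":20.8,"dy":22.4,"dz":2,"spin":0.88,"grip":0},{"dx":23.4,"dy":25.2,"dz":2,"spin":0.99,"grip":0},{"dx":26,"dy":28,"dz":2,"spin":1.1,"grip":0}]'

```text
time_s: 1.78
tcp_pos: [0.4636, -0.3623, 0.2469]
eef_rot: [-180.0, -0.0, -99.2]
contact_force: [-0.0, -0.2, 0.1]
gripper_width: 0.0264
```

Call:
servo_tool --targets '[{"dx":2,"dy":2,"dz":0,"spin":0.1,"grip":0},{"dx":4,"dy":4,"dz":0,"spin":0.2,"grip":0},{"dx":6,"dy":6.5,"dz":0,"spin":0.29,"grip":0},{"dx":8,"dy":9,"dz":0,"spin":0.29,"grip":0},{"dx":10,"dy":11.3,"dz":0,"spin":0.29,"grip":0},{"dx":11,"dy":12.3,"dz":0,"spin":0.29,"grip":0},{"dx":11,"dy":12.3,"dz":0,"spin":0.29,"grip":0},{"dx":11,"dy":12.3,"dz":0,"spin":0.29,"grip":0},{"dx":11,"dy":12.3,"dz":0,"spin":0.29,"grip":0},{"dx":11,"dy":12.3,"dz":0,"spin":0.29,"grip":0}]'

```text
time_s: 2.62
tcp_pos: [0.5718, -0.2417, 0.2467]
eef_rot: [180.0, -0.0, -83.0]
contact_force: [0.4, 0.5, 0.4]
gripper_width: 0.0005
```

```bash
python3 - <<'E'
from h import *
print(r.grasp_offset)
O=np.array([.5611,-.1488]);d=np.array([-np.sin(.1249),np.cos(.1249)])
for t in (0,.1,.2,.3,.4,.5,.6,.7,.75,.8,.85,.9):
    y=.055-.123*np.cos(t)+.095*np.sin(t)-.0095; z=.085+.123*np.sin(t)+.095*np.cos(t)
    print(t,((np.r_[O+d*y,z]-[.5718,-.2417,.180])*100).round(2))
E
```

```text
-0.0188
0 [-0.1  1.6  0. ]
0.1 [-0.23  2.6   1.18]
0.2 [-0.37  3.72  2.25]
0.3 [-0.52  4.93  3.21]
0.4 [-0.69  6.23  4.04]
0.5 [-0.86  7.61  4.73]
0.6 [-1.04  9.05  5.29]
0.7 [-1.23 10.54  5.69]
0.75 [-1.32 11.3   5.84]
0.8 [-1.42 12.06  5.94]
0.85 [-1.51 12.83  6.01]
0.9 [-1.61 13.6   6.04]
```

Call:
servo_tool --targets '[{"dx":0,"dy":0,"dz":-1.5,"grip":0},{"dx":0,"dy":0,"dz":-3,"grip":0},{"dx":0,"dy":0,"dz":-4.5,"grip":0},{"dx":0,"dy":0,"dz":-6,"grip":0},{"dx":0,"dy":0,"dz":-6.7,"grip":0},{"dx":0,"dy":0,"dz":-6.7,"grip":0},{"dx":0,"dy":0,"dz":-6.7,"grip":0},{"dx":0,"dy":0,"dz":-6.7,"grip":0},{"dx":0,"dy":0,"dz":-6.7,"grip":0},{"dx":0,"dy":0,"dz":-6.7,"grip":0}]'

```text
validation failed for argument at $.ta...
```

Call:
servo_tool --targets '[{"dx":0,"dy":0,"dz":-1.5,"spin":0,"grip":0},{"dx":0,"dy":0,"dz":-3,"spin":0,"grip":0},{"dx":0,"dy":0,"dz":-4.5,"spin":0,"grip":0},{"dx":0,"dy":0,"dz":-6,"spin":0,"grip":0},{"dx":0,"dy":0,"dz":-6.7,"spin":0,"grip":0},{"dx":0,"dy":0,"dz":-6.7,"spin":0,"grip":0},{"dx":0,"dy":0,"dz":-6.7,"spin":0,"grip":0},{"dx":0,"dy":0,"dz":-6.7,"spin":0,"grip":0},{"dx":0,"dy":0,"dz":-6.7,"spin":0,"grip":0},{"dx":0,"dy":0,"dz":-6.7,"spin":0,"grip":0}]'

```text
time_s: 3.45
tcp_pos: [0.573, -0.241, 0.1805]
eef_rot: [-179.9, -0.0, -82.9]
contact_force: [0.2, -0.1, 0.7]
gripper_width: 0.0002
```

Now tip to 0.5 rad, then slowly on to 0.85.

Call:
servo_tool --targets '[{"dx":-0.1,"dy":0.8,"dz":0,"spin":0,"grip":0},{"dx":-0.1,"dy":1.6,"dz":0,"spin":0,"grip":0},{"dx":-0.2,"dy":2.1,"dz":0.6,"spin":0,"grip":0},{"dx":-0.3,"dy":2.6,"dz":1.2,"spin":0,"grip":0},{"dx":-0.4,"dy":3.2,"dz":1.7,"spin":0,"grip":0},{"dx":-0.4,"dy":3.7,"dz":2.2,"spin":0,"grip":0},{"dx":-0.5,"dy":4.3,"dz":2.7,"spin":0,"grip":0},{"dx":-0.6,"dy":4.9,"dz":3.2,"spin":0,"grip":0},{"dx":-0.7,"dy":5.6,"dz":3.6,"spin":0,"grip":0},{"dx":-0.8,"dy":6.2,"dz":4.0,"spin":0,"grip":0}]'

```text
time_s: 4.28
tcp_pos: [0.5645, -0.1782, 0.2201]
eef_rot: [-180.0, -0.0, -82.9]
contact_force: [0.9, -1.2, 0.2]
gripper_width: 0.0004
```

Call:
servo_tool --targets '[{"dx":-0.1,"dy":0.7,"dz":0.4,"spin":0,"grip":0},{"dx":-0.2,"dy":1.4,"dz":0.7,"spin":0,"grip":0},{"dx":-0.3,"dy":2.1,"dz":1.0,"spin":0,"grip":0},{"dx":-0.4,"dy":2.8,"dz":1.2,"spin":0,"grip":0},{"dx":-0.4,"dy":3.3,"dz":1.4,"spin":0,"grip":0},{"dx":-0.5,"dy":3.8,"dz":1.5,"spin":0,"grip":0},{"dx":-0.5,"dy":4.2,"dz":1.6,"spin":0,"grip":0},{"dx":-0.6,"dy":4.5,"dz":1.7,"spin":0,"grip":0},{"dx":-0.6,"dy":4.8,"dz":1.8,"spin":0,"grip":0},{"dx":-0.6,"dy":5.1,"dz":1.8,"spin":0,"grip":0}]'

```text
time_s: 5.12
tcp_pos: [0.5582, -0.1277, 0.2375]
eef_rot: [180.0, 0.0, -82.9]
contact_force: [-1.1, -3.1, 4.6]
gripper_width: 0.0006
```

Call:
servo_tool --targets '[{"dx":0,"dy":0.3,"dz":0,"spin":0,"grip":0},{"dx":-0.1,"dy":0.6,"dz":0.1,"spin":0,"grip":0},{"dx":-0.1,"dy":0.9,"dz":0.1,"spin":0,"grip":0},{"dx":-0.1,"dy":1.2,"dz":0.1,"spin":0,"grip":0},{"dx":-0.2,"dy":1.5,"dz":0.2,"spin":0,"grip":0},{"dx":-0.2,"dy":1.7,"dz":0.2,"spin":0,"grip":0},{"dx":-0.2,"dy":1.7,"dz":0.2,"spin":0,"grip":0},{"dx":-0.2,"dy":1.7,"dz":0.2,"spin":0,"grip":0},{"dx":-0.2,"dy":1.7,"dz":0.2,"spin":0,"grip":0},{"dx":-0.2,"dy":1.7,"dz":0.2,"spin":0,"grip":0}]'

```text
time_s: 5.95
tcp_pos: [0.5564, -0.111, 0.2394]
eef_rot: [180.0, 0.0, -82.9]
contact_force: [-2.0, -1.3, 3.1]
gripper_width: 0.0001
```

```bash
python3 - <<'E'
from h import *
a=snap("top","t1")[150:270,180:380];b=snap("side","s1")[140:310,230:340]
a=cv2.resize(a,(500,300));b=cv2.resize(b,(291,450))
o=np.zeros((450,791,3),'uint8');o[:300,:500]=a;o[:,500:]=b
cv2.imwrite("pics/m1.png",np.clip(o*1.7,0,255).astype('uint8'))
E
```

```text
(no output)
```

View pics/m1.png

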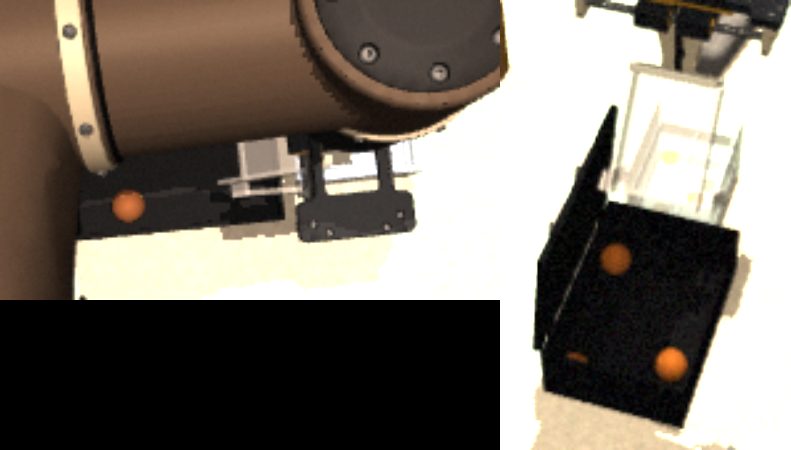

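All three balls lie in the box: side crop (615,258), (670,363) and, partly hidden, (577,357). The tier is still held tipped. I'll follow it back down.

Call:
servo_tool --targets '[{"dx":0.2,"dy":-1.5,"dz":-0.2,"spin":0,"grip":0},{"dx":0.4,"dy":-3,"dz":-0.5,"spin":0,"grip":0},{"dx":0.6,"dy":-4.5,"dz":-1,"spin":0,"grip":0},{"dx":0.7,"dy":-5.9,"dz":-1.6,"spin":0,"grip":0},{"dx":0.9,"dy":-7.2,"dz":-2.4,"spin":0,"grip":0},{"dx":1.0,"dy":-8.4,"dz":-3.2,"spin":0,"grip":0},{"dx":1.2,"dy":-9.6,"dz":-4.2,"spin":0,"grip":0},{"dx":1.3,"dy":-10.6,"dz":-5.3,"spin":0,"grip":0},{"dx":1.5,"dy":-11.6,"dz":-5.9,"spin":0,"grip":0},{"dx":1.6,"dy":-13,"dz":-5.9,"spin":0,"grip":0}]'

```text
time_s: 6.88
tcp_pos: [0.5714, -0.2407, 0.1776]
eef_rot: [179.8, 0.1, -82.9]
contact_force: [-0.6, 0.1, 0.0]
gripper_width: 0.0004
```

Call:
servo_tool --targets '[{"dx":0.5,"dy":-1,"dz":3.5,"spin":0,"grip":0},{"dx":1.5,"dy":0,"dz":7.2,"spin":0,"grip":0},{"dx":2.5,"dy":3.5,"dz":8,"spin":-0.01,"grip":0},{"dx":3.5,"dy":7.2,"dz":8,"spin":-0.01,"grip":0},{"dx":4.5,"dy":11,"dz":8,"spin":-0.01,"grip":0},{"dx":5.5,"dy":14.8,"dz":8,"spin":-0.01,"grip":0},{"dx":6.3,"dy":18.6,"dz":8,"spin":-0.01,"grip":0},{"dx":6.8,"dy":22.4,"dz":8,"spin":-0.01,"grip":0},{"dx":6.8,"dy":25.5,"dz":8,"spin":-0.01,"grip":0},{"dx":6.8,"dy":27.3,"dz":8,"spin":-0.01,"grip":0}]'

```text
time_s: 7.72
tcp_pos: [0.6405, 0.0355, 0.2596]
eef_rot: [179.9, 0.1, -83.3]
contact_force: [0.4, -0.1, -0.5]
gripper_width: 0.0006
```

```bash
python3 - <<'E'
from h import *
print(r.get_state()["tcp_pos"])
c,s=np.cos(.1143),np.sin(.1143);d=.125
for t in (1.4723,1.4,1.3,1.2,1.1,1,.9,.8,.7,.6,.5,.4,.3,.2,.1,0):
    x=.07-d*np.cos(t)+.008*np.sin(t)+.021; z=.065+d*np.sin(t)+.008*np.cos(t)
    print(t,((np.array([.5343+x*c,.0206+x*s,z]))*100).round(2))
a=snap("top","t2");
from math import *
for k in("tier","lid"):
  for n in("side",):
    snap(n,"s2"); print(k,[ (round(q["p"],2),np.round(q["extent"]).tolist()) for q in r.cut_out(k,n)[:2]])
b=cv2.imread("pics/s2.png")[120:320,220:380];a=a[150:270,180:380]
o=np.zeros((500,800,3),'uint8');o[:240,:400]=cv2.resize(a,(400,240));o[:,400:]=cv2.resize(b,(400,500))
cv2.imwrite("pics/m2.png",np.clip(o*1.7,0,255).astype('uint8'))
E
```

```text
[0.64053247 0.03547575 0.25961797]
1.4723 [62.04  3.05 19.02]
1.4 [61.14  2.95 18.95]
1.3 [59.91  2.8  18.76]
1.2 [58.71  2.67 18.44]
1.1 [57.55  2.53 18.  ]
1 [56.43  2.4  17.45]
0.9 [55.37  2.28 16.79]
0.8 [54.39  2.17 16.02]
0.7 [53.48  2.07 15.16]
0.6 [52.67  1.97 14.22]
0.5 [51.95  1.89 13.19]
0.4 [51.34  1.82 12.1 ]
0.3 [50.84  1.76 10.96]
0.2 [50.46  1.72  9.77]
0.1 [50.19  1.69  8.54]
0 [50.05  1.67  7.3 ]
tier [(0.82, [275.0, 150.0, 324.0, 206.0])]
lid [(0.95, [240.0, 182.0, 276.0, 271.0])]
```

View pics/m2.png

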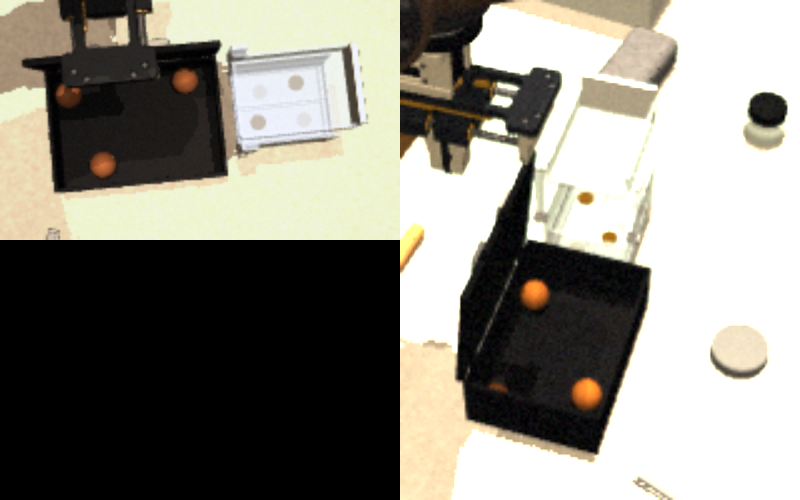

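The tier is level and empty, three balls are in the box, and the gripper stands behind the lid. Descend and swing.

Call:
servo_tool --targets '[{"dx":0,"dy":-0.2,"dz":-2.5,"spin":0,"grip":0},{"dx":0,"dy":-0.4,"dz":-5,"spin":0,"grip":0},{"dx":0,"dy":-0.4,"dz":-7,"spin":0,"grip":0},{"dx":0,"dy":-0.4,"dz":-7,"spin":0,"grip":0},{"dx":-1,"dy":-0.4,"dz":-7,"spin":0,"grip":0},{"dx":-2,"dy":-0.5,"dz":-7,"spin":0,"grip":0},{"dx":-3,"dy":-0.6,"dz":-7,"spin":0,"grip":0},{"dx":-4.2,"dy":-0.8,"dz":-7.2,"spin":0,"grip":0},{"dx":-5.4,"dy":-0.9,"dz":-7.5,"spin":0,"grip":0},{"dx":-6.5,"dy":-1,"dz":-8,"spin":0,"grip":0}]'

```text
time_s: 8.8
tcp_pos: [0.5759, 0.0221, 0.1833]
eef_rot: [-179.7, 0.0, -83.4]
contact_force: [0.5, -0.3, 1.7]
gripper_width: 0.0006
```

Call:
servo_tool --targets '[{"dx":-1.1,"dy":-0.1,"dz":-0.5,"spin":0,"grip":0},{"dx":-2.2,"dy":-0.2,"dz":-1.2,"spin":0,"grip":0},{"dx":-3.2,"dy":-0.4,"dz":-1.9,"spin":0,"grip":0},{"dx":-4.1,"dy":-0.5,"dz":-2.8,"spin":0,"grip":0},{"dx":-4.9,"dy":-0.6,"dz":-3.7,"spin":0,"grip":0},{"dx":-5.6,"dy":-0.6,"dz":-4.8,"spin":0,"grip":0},{"dx":-6.2,"dy":-0.7,"dz":-5.9,"spin":0,"grip":0},{"dx":-6.7,"dy":-0.8,"dz":-7,"spin":0,"grip":0},{"dx":-7.1,"dy":-0.8,"dz":-8.2,"spin":0,"grip":0},{"dx":-7.4,"dy":-0.8,"dz":-9.4,"spin":0,"grip":0}]'

```text
time_s: 9.63
tcp_pos: [0.5015, 0.0142, 0.0881]
eef_rot: [-179.8, 0.0, -83.4]
contact_force: [0.4, -0.8, 2.3]
gripper_width: 0.0004
```

Call:
servo_tool --targets '[{"dx":0,"dy":0,"dz":-0.3,"spin":0,"grip":0},{"dx":0,"dy":0,"dz":-0.6,"spin":0,"grip":0},{"dx":0,"dy":0,"dz":-0.9,"spin":0,"grip":0},{"dx":0,"dy":0,"dz":-1.1,"spin":0,"grip":0},{"dx":0,"dy":0,"dz":-1.2,"spin":0,"grip":0},{"dx":0,"dy":0,"dz":-1.25,"spin":0,"grip":0},{"dx":0,"dy":0,"dz":-1.3,"spin":0,"grip":0},{"dx":0,"dy":0,"dz":-1.35,"spin":0,"grip":0},{"dx":0,"dy":0,"dz":-1.4,"spin":0,"grip":0},{"dx":0,"dy":0,"dz":-1.4,"spin":0,"grip":0}]'

```text
time_s: 10.47
tcp_pos: [0.5018, 0.0142, 0.0732]
eef_rot: [-180.0, -0.0, -83.5]
contact_force: [-3.4, 0.8, 7.4]
gripper_width: 0.0002
```

Lid at its stop (z 0.0732, 7.4 N). Now the left catch, then the right one.

Call:
servo_tool --targets '[{"dx":0,"dy":0,"dz":1.5,"spin":0,"grip":0},{"dx":0,"dy":0,"dz":3.5,"spin":0,"grip":0},{"dx":-1,"dy":1.8,"dz":3.5,"spin":0,"grip":0},{"dx":-1.9,"dy":3.6,"dz":3.5,"spin":0,"grip":0},{"dx":-1.9,"dy":3.6,"dz":2.5,"spin":0,"grip":0},{"dx":-1.9,"dy":3.6,"dz":1.7,"spin":0,"grip":0},{"dx":-1.9,"dy":3.6,"dz":1.3,"spin":0,"grip":0},{"dx":-1.9,"dy":3.6,"dz":1.0,"spin":0,"grip":0},{"dx":-1.9,"dy":3.6,"dz":0.7,"spin":0,"grip":0},{"dx":-1.9,"dy":3.6,"dz":0.5,"spin":0,"grip":0}]'

```text
time_s: 11.3
tcp_pos: [0.4824, 0.0497, 0.0772]
eef_rot: [179.9, -0.0, -83.5]
contact_force: [-1.6, 0.4, 4.4]
gripper_width: 0.0002
```

Call:
servo_tool --targets '[{"dx":0,"dy":0,"dz":-0.1,"spin":0,"grip":0},{"dx":0,"dy":0,"dz":-0.2,"spin":0,"grip":0},{"dx":0,"dy":0,"dz":-0.25,"spin":0,"grip":0},{"dx":0,"dy":0,"dz":-0.3,"spin":0,"grip":0},{"dx":0,"dy":0,"dz":-0.35,"spin":0,"grip":0},{"dx":0,"dy":0,"dz":-0.4,"spin":0,"grip":0},{"dx":0,"dy":0,"dz":-0.4,"spin":0,"grip":0},{"dx":0,"dy":0,"dz":-0.4,"spin":0,"grip":0},{"dx":0,"dy":0,"dz":-0.4,"spin":0,"grip":0},{"dx":0,"dy":0,"dz":-0.4,"spin":0,"grip":0}]'

```text
time_s: 12.13
tcp_pos: [0.4825, 0.0498, 0.0749]
eef_rot: [-180.0, -0.0, -83.4]
contact_force: [-8.4, -1.1, 18.0]
gripper_width: 0.0002
```

Call:
servo_tool --targets '[{"dx":0,"dy":0,"dz":1.5,"spin":0,"grip":0},{"dx":0,"dy":0,"dz":3.5,"spin":0,"grip":0},{"dx":0.3,"dy":-2.5,"dz":3.5,"spin":0,"grip":0},{"dx":0.6,"dy":-5,"dz":3.5,"spin":0,"grip":0},{"dx":0.8,"dy":-7,"dz":3.5,"spin":0,"grip":0},{"dx":0.8,"dy":-7,"dz":2.5,"spin":0,"grip":0},{"dx":0.8,"dy":-7,"dz":1.7,"spin":0,"grip":0},{"dx":0.8,"dy":-7,"dz":1.3,"spin":0,"grip":0},{"dx":0.8,"dy":-7,"dz":1.0,"spin":0,"grip":0},{"dx":0.8,"dy":-7,"dz":0.7,"spin":0,"grip":0}]'

```text
time_s: 12.97
tcp_pos: [0.4904, -0.0194, 0.0801]
eef_rot: [180.0, -0.0, -83.4]
contact_force: [-1.2, 0.3, 4.5]
gripper_width: 0.0006
```

Call:
servo_tool --targets '[{"dx":0,"dy":0,"dz":-0.2,"spin":0,"grip":0},{"dx":0,"dy":0,"dz":-0.35,"spin":0,"grip":0},{"dx":0,"dy":0,"dz":-0.45,"spin":0,"grip":0},{"dx":0,"dy":0,"dz":-0.5,"spin":0,"grip":0},{"dx":0,"dy":0,"dz":-0.55,"spin":0,"grip":0},{"dx":0,"dy":0,"dz":-0.6,"spin":0,"grip":0},{"dx":0,"dy":0,"dz":-0.65,"spin":0,"grip":0},{"dx":0,"dy":0,"dz":-0.7,"spin":0,"grip":0},{"dx":0,"dy":0,"dz":-0.7,"spin":0,"grip":0},{"dx":0,"dy":0,"dz":-0.7,"spin":0,"grip":0}]'

```text
time_s: 13.8
tcp_pos: [0.4907, -0.0197, 0.0749]
eef_rot: [-179.9, 0.0, -83.4]
contact_force: [-6.9, 2.8, 17.9]
gripper_width: 0.0003
```

Call:
servo_tool --targets '[{"dx":0,"dy":0,"dz":1.5,"spin":0,"grip":0},{"dx":0,"dy":0,"dz":4,"spin":0,"grip":0},{"dx":0,"dy":0,"dz":8,"spin":0,"grip":0},{"dx":0,"dy":0,"dz":12,"spin":0,"grip":0},{"dx":0,"dy":0,"dz":16,"spin":0,"grip":0},{"dx":0,"dy":0,"dz":19,"spin":0,"grip":0},{"dx":0,"dy":3,"dz":20,"spin":0,"grip":0},{"dx":0,"dy":6.5,"dz":20,"spin":0,"grip":0},{"dx":0,"dy":10,"dz":20,"spin":0,"grip":0},{"dx":0,"dy":13,"dz":20,"spin":0,"grip":0}]'

```text
time_s: 14.63
tcp_pos: [0.4907, 0.1119, 0.2742]
eef_rot: [-179.9, 0.1, -83.5]
contact_force: [0.3, -0.3, -0.4]
gripper_width: 0.0001
```

Call:
servo_tool --targets '[{"dx":0,"dy":3.5,"dz":0,"spin":0,"grip":0},{"dx":0,"dy":7,"dz":0,"spin":0,"grip":0},{"dx":0,"dy":10.5,"dz":0,"spin":0,"grip":0},{"dx":0,"dy":14,"dz":0,"spin":0,"grip":0},{"dx":0,"dy":17,"dz":0,"spin":0,"grip":0},{"dx":0,"dy":20,"dz":0,"spin":0,"grip":0},{"dx":0,"dy":20,"dz":0,"spin":0,"grip":0},{"dx":0,"dy":20,"dz":0,"spin":0,"grip":0},{"dx":0,"dy":20,"dz":0,"spin":0,"grip":0},{"dx":0,"dy":20,"dz":0,"spin":0,"grip":0}]'

```text
time_s: 15.47
tcp_pos: [0.4906, 0.3094, 0.2736]
eef_rot: [-180.0, 0.0, -83.5]
contact_force: [-0.6, 0.8, -0.3]
gripper_width: 0.0007
```

```bash
python3 - <<'E'
from h import *
a=snap("top","t3")[150:270,180:380];b=snap("side","s3")[120:320,220:380]
o=np.zeros((500,800,3),'uint8');o[:240,:400]=cv2.resize(a,(400,240));o[:,400:]=cv2.resize(b,(400,500))
cv2.imwrite("pics/m3.png",np.clip(o*1.7,0,255).astype('uint8'))
E
```

```text
(no output)
```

View pics/m3.png

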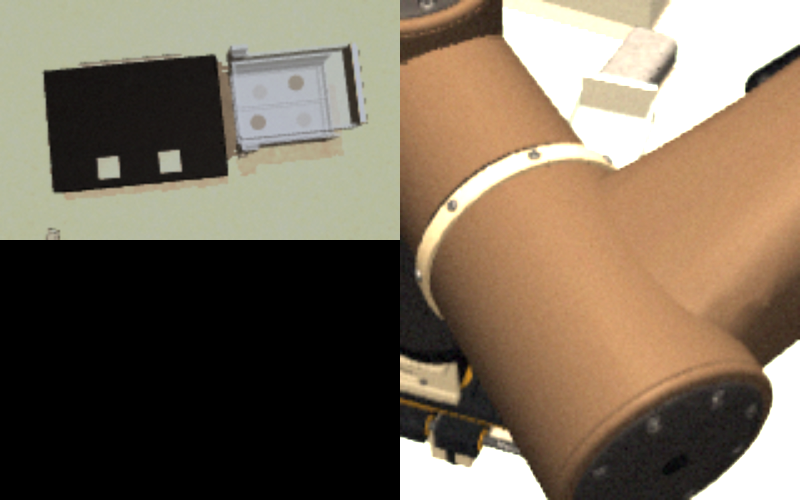

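The lid is shut, both catches are visible at (108,167) and (170,161), and the tier is level and empty. The arm is clear, so I'm handing in.

```bash
python3 -c "
from plant import r
print(r.close_job(), r.get_state()['time_s'])"
```

```text
the job is handed in; nothing more can be done
the job is handed in; nothing more can be done
```

I tipped the top tier until all three balls rolled into the watch box, then followed it back down. I then swung the lid shut, pressed both catches and handed the job in at about 15.6 s of the 61 s allowed.

- **Balls and tier:** pictures taken before I shut the lid showed all three balls in the box. The last top view shows the tier level and empty.
- **Lid:** it met its stop with the fingertip at z = 73.2 mm (73 mm expected).
- **Catches:** both stopped at 74.9 mm under about 18 N (75 mm expected when fully home).
- **Arm:** it was clear of everything, reading under about 1 N.
- **Not fully checked:** in the last side view the arm hid the box. I did not re-measure the bystanders, though the arm never came near them. No reading taken at the end of a move failed or disagreed.

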